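Clear the spool and start the press screw

ROBOT

A 6-joint arm with a two-finger parallel gripper is mounted at the origin on the work surface. World frame = base frame: x ahead of the robot, y to its left, z up, the work surface at z = 0. Lengths are in m, angles in rad, forces in N, time in s.
With the tool pointing down it reaches from about 0.375 to 0.975 m from the base axis. Payload 3.8 kg.
Tool frame: the origin (TCP) lies where the fingers leave the gripper's body, on its centre line; the fingertips stand 73 mm ahead of it and the grasp point (between the pads) lies 54 mm ahead of it; z points along the fingers, y is the line along which they close (so a half turn about z gives the same grasp; the last joint's range is limited). The gripper opens to 85 mm and grips with 20 to 120 N. Pads are 22 mm wide; open, the fingers measure 114 mm over their backs; the gripper's body (76 mm by 85 mm) begins 54 mm behind the grasp point. The pads swing forward as they close: fully open they stand 13 mm farther back than shut.
Start: joints at [1.116, 0.264, 1.604, -0, 1.274, -0.037], TCP at [0.274, 0.617, 0.304] pointing down, gripper open.
Joint ranges: [-2.63, 2.63], [-0.94, 2.18], [0.31, 2.57], [-1.31, 4.45], [0, 2.66], [-2.55, 2.55]. Speed limits (rad/s): [2.57, 2.57, 3.14, 3.14, 3.14, 3.14].

INTERFACE

Orientations are given as a rotation vector (axis times angle).
In Python, from workcell import read_state, viewer, bot gives the robot as it stands.
- The arm moves only by the tool jog_arm, never from a script. Its argument "increments" is a list that holds one entry, the list of rows, each a list of 7 numbers: the shift along the tool's x, y, z in units of 30 mm (1.0 is 30 mm), then the turn, a rotation vector about the tool's x, y, z in units of 6 degrees (1.0 is 6 degrees), then the opening, from -1 (shut) to 1 (fully open). A call has exactly 5 rows; each row shifts and turns the commanded pose from where the row before left it, along the tool's axes as they then stand; what a row does not reach is not made up. A row lasts 1/12 s, in which the tool goes at most 41.7 mm and 7.16 degrees, less where a joint would pass 70% of its speed; a pose out of reach is approached as far as the arm can. A call is refused whole if a number of a shift passes 1 or a number of a turn 1, either way. A call with a gripper value outside its range is refused whole. The fingers move at their own pace and stop on an object; "force" is the grip in N (left out, the last holds). Time passes only in rows, so rows that do not move let the fingers close, or fill a call up. It gives the time, the measured TCP pose, the force, the opening and the grip force at its end, in the units of the state.
- read_state(): the state, without advancing time (a new reading comes with each control period).
- viewer.read_camera(name): name is "scene" or "side" or "wrist"; returns (picture, depth): 480x640x3 uint8, blue, green, red; 480x640 float32, m along the optical axis (not along the pixel's ray), 0 where there is no reading.
- viewer.camera_params(name): a dict with "fx", "fy", "cx", "cy" (pixels), "k1" (the pictures are not rectified: a ray, as slopes to the right and down, at radius r is drawn at 1 + k1 r^2 times it, then the intrinsics apply), "R" (3x3) and "t" (3): a world point X has camera coordinates R X + t; the wrist camera has in their place "hand_eye" (4x4, takes a point from camera to tool coordinates, whose origin is the TCP and whose axes are the flange's). Camera axes: x right, y down, z forward; pixel columns grow to the right and rows downward; lengths in m; the calibration is good to about 2 mm. A picture is of the moment at which its call begins: read the wrist's pose just before it. camera_params takes no time and is no camera call.
- bot.finish_job(): hands the job in; it is judged then, once.
The state is a dict: "time": time; "q": joint angles; "joint_vel": joint speeds; "joint_torque": joint torques, N m; "tool_pos": TCP position; "tcp_rot": TCP orientation; "wrist_force": force on the tool from outside, world axes, zero at the start; "torque": the same for the moment, N m; "width": opening from 0.0 (shut) to 1.0 (fully open); "grip_force": force on a finger pad.
Only numpy, scipy, OpenCV 4.12 (cv2) and the standard library are available. Lean on these libraries where they do the work, as an engineer would, in place of code of your own. Each camera call takes 0.05 s, during which the arm holds its last target. There are 200 camera calls.

TASK

The wire spool left on the post of the small screw press is in the way of the crank: slide it up off the post and stand it upright, wholly on the grey mat. Then start the press screw without crossing its thread: swing the crank backward (anticlockwise from above) until you feel the screw drop into the start of its thread, then turn it forward (clockwise) one turn. Finish while still gripping the crank's wooden handle there, keeping the screw started, and leave the other things on the bench alone.

Things in the scene. Friction and masses are not known exactly. Their poses are not given: they have to be found in the camera images.
- press: Fixed green screw press on a base plate 110 (x) by 200 (y) by 14 mm; origin at its underside, on the bench, under the vertical screw axis; the plate reaches from y = -80 to +120 mm. Two pillars carry a bridge (112 by 44 mm, top 84 mm up) with a threaded boss (40 mm diameter, top 96 mm up) on the screw axis. The spool post stands at y = +80 mm. z is up.
- screw_axis (a point): Point on the vertical screw axis at the top of the boss, 96 mm above the bench; fixed to the press.
- screw (a joint): Turn of screw and crank about the screw axis, rad; positive is backward (anticlockwise from above). Starts between -1.5 and 1.5; at 0 the crank points along the press's -y axis. The screw drops at about 2.7 to 2.9; a stop blocks it at about 3.1. One turn forward from the drop is about -3.5; the limit is -5.2. Light drag (1 to 3 N at the handle); stays where left.
- lift (a joint): Height of screw and crank, m, up positive: 0 while the screw end rides on the flat thread top in the boss, as at the start. It falls by its own weight (0.55 kg) to about -0.006 at the thread start, then follows the 6 mm pitch: about -0.012 one turn forward. If the handle is held pressed down lightly (2 to 7 N), the drop is felt as that push vanishing.
- crank: The crank: a flat arm (16 mm wide, 10 mm thick) from the screw axis to 10 mm past an upright steel pin, 51 mm tall, capped (16 mm), 46 mm from the screw axis. Origin on the pin's axis at the arm's top face, 122 mm above the bench when lift is 0. The hub on the screw axis is 2 mm higher. The arm sweeps a 56 mm radius.
- handle_mid (a point): Middle of the wooden handle, on its axis, 17 mm above its foot; at the start 139 mm above the bench.
- spool: The wire spool: upright, 60 mm outer diameter, 64 mm tall, bore 23 mm, 0.2 to 0.45 kg. Origin at the centre of its underside, z along its axis. At the start it stands on the post's flange, its underside 64 mm above the bench.
- spool_center (a point): Centre of the spool, half-way up (32 mm above its underside).
- mat: Fixed grey mat 160 by 160 mm, 4 mm thick; origin at the centre of its underside, on the bench; the top is 4 mm up.
- jar: Glass jar, 60 mm diameter, 60 mm tall, a bystander.
- buckle_a: Loose steel belt buckle about 48 by 38 mm, a bystander.
- buckle_b: Loose steel belt buckle about 48 by 38 mm, a bystander.
- post_top (a point): Top of the spool post's pin, on its axis, 100 mm above the bench: fixed to the press, 80 mm from the screw axis. The pin is 16 mm in diameter and rises 36 mm above the flange (64 mm above the bench) on which the spool stands. The crank sweeps over the pin but hits the spool while that is on the post.
- sleeve: The crank's wooden handle: a round sleeve on the pin, 18 mm in diameter, 34 mm tall; origin at its foot, on its axis. It spins freely on the pin, so the fingers can grip it firmly and follow the circle without turning, and it slides up and down the pin by 13 mm with a drag of about 1.2 N, so screw and crank can drop while it is held at one height. At the start it stands on the arm.
Not all that is in view belongs to the job. Of the things like the spool, leave any that is red; of the rest the larger one is meant.

How it is judged:
By the outcome, as a careful person would: the job done as asked, in the order asked, and still so for the second after the job is handed in, while the arm keeps its last pose, push and grip.
It also fails if it takes over 72 s, if anything falls off the work surface, if the arm or the gripper's body presses on something with over 40 N, if the wrist force passes 120 N, or if a joint passes its speed limit or range.

## Working session

There is one attempt and no reset: what is moved stays moved. The work goes in short steps, Python scripts to look and compute and a tool call to move; the robot and the scene stay as the last step left them, time stands still between calls to the robot, and variables do not carry over. Pictures are saved under pics/ and viewed, at most 10 in all, crops included, and the job is handed in when it is done.

Besides the shell and the picture viewer there is one more tool, called after "Call:" as name(argument=value, ...), one argument or row to a line, values as JSON. jog_arm: Moves the arm, as the interface text tells. Its arguments: {"type":"object","properties":{"increments":{"type":"array","items":{"type":"array","items":{"type":"array","items":{"type":"number"}}}},"force":{"type":"number"}},"required":["increments"]}

```bash
ls; mkdir -p pics; python3 - <<'E'
from workcell import read_state, viewer, bot
import cv2,numpy as np
s=read_state();print(s)
for n in("scene","side"):
    p=viewer.camera_params(n);print(n,p)
    im,d=viewer.read_camera(n);cv2.imwrite(f"pics/{n}0.png",im);np.save(f"pics/{n}0.npy",d)
    print((d>0).mean())
print(viewer.camera_params("wrist"))
E
```

```text
pics
{'time': 0.0, 'q': array([ 1.11609002e+00,  2.64784575e-01,  1.60540782e+00, -3.22494998e-05,
        1.27365569e+00, -3.69155657e-02]), 'joint_vel': array([-0.0001327 ,  0.00022773, -0.00114722, -0.00012333, -0.00191531,
       -0.00095179]), 'joint_torque': array([ 1.73451022e-03, -5.15108228e+01, -3.67316830e+01, -1.12822818e-04,
        1.27848750e-02,  2.32616196e-05]), 'tool_pos': array([0.27364439, 0.61642042, 0.30252238]), 'tcp_rot': array([-0.65137907, -3.07278985,  0.00344754]), 'wrist_force': array([-0.00198125, -1.21233058, -0.74872419]), 'torque': array([0.07681014, 0.01862507, 0.03819697]), 'grip_force': 0.0, 'width': 1.001892353276074}
scene {'fx': 444.1661901441559, 'fy': 444.1661901441559, 'cx': 315.2007953587006, 'cy': 244.32689088602913, 'k1': 0.03830862472887317, 'R': array([[ 0.28364742,  0.95882416, -0.01415558],
       [ 0.76450742, -0.23502468, -0.60024313],
       [-0.57885452,  0.15943536, -0.79969232]]), 't': array([-0.20959089, -0.3363296 ,  1.08288992])}
0.9958040364583334
side {'fx': 444.52849095734916, 'fy': 444.52849095734916, 'cx': 317.9934712953881, 'cy': 243.04396059467115, 'k1': -0.01912143738897599, 'R': array([[ 0.82080674, -0.57120406, -0.00148676],
       [-0.40714653, -0.58323038, -0.70290399],
       [ 0.40063449,  0.57755367, -0.71128318]]), 't': array([-0.41675689,  0.35156169,  0.71381643])}
0.996044921875
{'fx': 374.0021571340645, 'fy': 374.0021571340645, 'cx': 315.7020097335225, 'cy': 244.10528596697617, 'k1': -0.07545861834842423, 'hand_eye': array([[ 6.76984226e-04, -9.48685870e-01, -3.16219326e-01,
         8.11378951e-02],
       [ 9.99999768e-01,  6.66711406e-04,  1.40675711e-04,
        -3.12011027e-04],
       [ 7.73699727e-05, -3.16219348e-01,  9.48686101e-01,
        -6.94329030e-02],
       [ 0.00000000e+00,  0.00000000e+00,  0.00000000e+00,
         1.00000000e+00]])}
```

View pics/scene0.png

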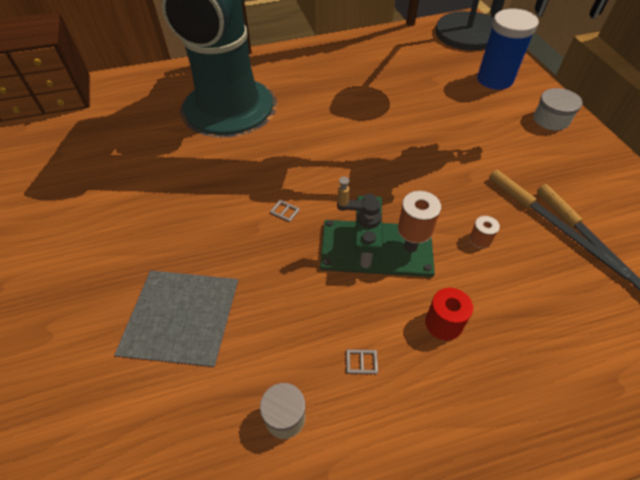

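View pics/side0.png

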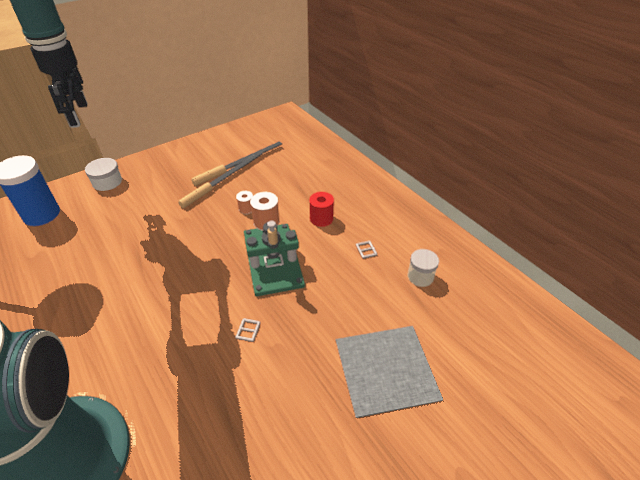

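The scene shows these candidates: a copper spool on the press post at (420,215), a small copper spool at (485,230), and a red one at (450,312). I choose (420,215), the larger non-red one. The mat is at (180,317), the crank pin at (343,190) and the screw hub at (369,205).

```bash
cat > h.py <<'E'
import cv2,numpy as np
from scipy.spatial.transform import Rotation as Ro
from workcell import read_state, viewer, bot
def cam(n,s=None):
    p=viewer.camera_params(n)
    K=np.array([[p['fx'],0,p['cx']],[0,p['fy'],p['cy']],[0,0,1]]);D=np.array([p['k1'],0,0,0.])
    if n=="wrist":
        T=np.eye(4);T[:3,:3]=Ro.from_rotvec(s['tcp_rot']).as_matrix();T[:3,3]=s['tool_pos'];T=T@p['hand_eye']
        R=T[:3,:3].T;t=-R@T[:3,3]
    else: R,t=np.array(p['R']),np.array(p['t'])
    return K,D,R,t
def ray(c,uv):
    K,D,R,t=c
    n=cv2.undistortPoints(np.array(uv,float).reshape(-1,1,2),K,D).reshape(-1,2)
    return -R.T@t,np.c_[n,np.ones(len(n))]@R
def onz(c,uv,z):
    o,d=ray(c,uv);return o+d*((z-o[2])/d[:,2])[:,None]
def proj(c,X):
    K,D,R,t=c
    return cv2.projectPoints(np.array(X,float).reshape(-1,3),cv2.Rodrigues(R)[0],t,K,D)[0].reshape(-1,2)
def cloud(c,d):
    v,u=np.mgrid[0:480,0:640];o,r=ray(c,np.c_[u.ravel(),v.ravel()])
    return (o+r*d.reshape(-1,1)).reshape(480,640,3)
E
python3 - <<'E'
from h import *
for n in("scene","side"):
    c=cam(n);im=cv2.imread(f"pics/{n}0.png");d=np.load(f"pics/{n}0.npy");P=cloud(c,d)
    hsv=cv2.cvtColor(im,cv2.COLOR_BGR2HSV);H,S,V=cv2.split(hsv)
    def comps(m,amin,name,zs=None):
        k,l,st,ce=cv2.connectedComponentsWithStats(m.astype(np.uint8))
        for i in range(1,k):
            if st[i,4]>amin:
                cnt=cv2.findContours((l==i).astype(np.uint8),0,2)[0][0]
                (a,b),wh,an=cv2.minAreaRect(cnt)
                print(n,name,ce[i].round(1),st[i,4],'med',np.median(P[l==i],0).round(3),end=' ')
                if zs is not None:
                    bx=onz(c,cv2.boxPoints(((a,b),wh,an)),zs);pp=onz(c,cnt.reshape(-1,2),zs)
                    (x,y),r=cv2.minEnclosingCircle(pp[:,:2].astype(np.float32))
                    R=cv2.minAreaRect(pp[:,:2].astype(np.float32));print('circ',np.round([x,y,r],4),'rect',np.round(R[0],4),np.round(R[1],4),round(R[2],2),end='')
                print()
    reg=(P[...,0]>.3)&(P[...,0]<1.0)&(np.abs(P[...,1])<.75)
    comps((P[...,2]>.120)&(P[...,2]<.136)&(S<90)&(V>110)&reg,30,'spooltop',.128)
    comps((H>55)&(H<95)&(S>80)&(P[...,2]<.03)&reg,100,'plate',.014)
    comps((S<60)&(V>50)&(P[...,2]<.012)&(P[...,2]>-.01)&reg,60,'mat/buckles',.004)
    comps((S<60)&(P[...,2]>.05)&(P[...,2]<.07)&reg,100,'jar',.06)
    comps((P[...,2]>.15)&(P[...,2]<.19)&(S<255)&(np.hypot(P[...,0]-.5,P[...,1]-.2)<.25),10,'pincap',.173)
    comps((P[...,2]>.04)&reg,100,'tall',.08)
E
```

```text
scene spooltop [421.3 205.2] 738 med [0.533 0.239 0.128] circ [0.5316 0.2401 0.0305] rect [0.5315 0.2403] [0.0583 0.0603] 66.84
scene plate [333.4 234. ] 398 med [0.456 0.111 0.014] circ [0.4721 0.1256 0.0472] rect [0.4587 0.1167] [0.0451 0.0942] 33.65
scene plate [390.3 234. ] 324 med [0.494 0.218 0.014] circ [0.4942 0.2174 0.0288] rect [0.4931 0.2197] [0.0402 0.049 ] 76.88
scene plate [418.6 259.9] 662 med [0.563 0.244 0.014] circ [0.5489 0.2368 0.0494] rect [0.5497 0.2369] [0.0669 0.0747] 68.41
scene mat/buckles [554.1 126.5] 63 med [0.313 0.68  0.008] circ [0.3053 0.695  0.0262] rect [0.3102 0.6933] [0.0518 0.0175] 71.51
scene mat/buckles [178.6 318.6] 8137 med [ 0.549 -0.177  0.004] circ [ 0.5415 -0.1755  0.1099] rect [ 0.5416 -0.1757] [0.1572 0.1576] 66.36
scene mat/buckles [361.5 361.8] 222 med [0.707 0.084 0.006] circ [0.7039 0.0849 0.0272] rect [0.7044 0.0845] [0.0445 0.0353] 70.99
scene jar [568.2 107.4] 192 med [0.31  0.695 0.054] circ [0.308  0.6878 0.0366] rect [0.3185 0.688 ] [0.0272 0.0728] 0.94
scene jar [282.2 406.3] 1518 med [ 0.753 -0.049  0.06 ] circ [ 0.7519 -0.0
[... 1884 characters left out ...]
119 0.162] circ [0.4802 0.1102 0.0189] rect [0.4786 0.1111] [0.0368 0.0151] 59.69
side tall [67.8 45.8] 422 med [0.305 0.601 0.399] circ [0.3968 1.5993 0.5862] rect [0.4044 1.5984] [1.1721 0.0253] 83.71
side tall [112. 164.] 106 med [0.308 0.691 0.053] circ [0.2976 0.647  0.0383] rect [0.3055 0.647 ] [0.0764 0.0187] 89.71
side tall [267.4 227.6] 2232 med [0.51  0.173 0.091] circ [0.52   0.2298 0.1206] rect [0.5242 0.2269] [0.2353 0.1097] 68.92
side tall [320.6 203. ] 475 med [0.675 0.226 0.062] circ [0.6605 0.2074 0.0409] rect [0.6606 0.2072] [0.0796 0.0568] 55.07
side tall [423.6 262. ] 597 med [ 0.742 -0.054  0.059] circ [ 0.7254 -0.0654  0.0365] rect [ 0.7259 -0.0669] [0.0714 0.0571] 46.9
```

Call:
jog_arm(
  increments=[
    [[-0.862, -0.535, 0, 0, 0, 0, 1], [-0.862, -0.535, 0, 0, 0, 0, 1], [-0.862, -0.535, 0, 0, 0, 0, 1], [-0.862, -0.535, 0, 0, 0, 0, 1], [-0.862, -0.535, 0, 0, 0, 0, 1]],
  ],
  force=60,
)

```text
time: 0.52
tool_pos: [0.3598, 0.4897, 0.3032]
tcp_rot: [-0.651, -3.073, 0.002]
wrist_force: [0.2, 0.3, 0.7]
width: 1.0
grip_force: 0.0
```

Call:
jog_arm(
  increments=[
    [[-0.862, -0.535, 0, 0, 0, 0, 1], [-0.862, -0.535, 0, 0, 0, 0, 1], [-0.862, -0.535, 0, 0, 0, 0, 1], [-0.862, -0.535, 0, 0, 0, 0, 1], [-0.862, -0.535, 0, 0, 0, 0, 1]],
  ],
)

```text
time: 0.93
tool_pos: [0.4454, 0.3638, 0.3034]
tcp_rot: [-0.651, -3.073, 0.001]
wrist_force: [-0.2, 0.6, -0.6]
width: 0.995
grip_force: 0.0
```

Call:
jog_arm(
  increments=[
    [[-0.862, -0.535, 0, 0, 0, 0, 1], [-0.862, -0.535, 0, 0, 0, 0, 1], [-0.862, -0.535, 0, 0, 0, 0, 1], [-0.862, -0.535, 0, 0, 0, 0, 1], [-0.862, -0.535, 0, 0, 0, 0, 1]],
  ],
)

```text
time: 1.35
tool_pos: [0.5311, 0.238, 0.3034]
tcp_rot: [-0.651, -3.073, 0.001]
wrist_force: [0.4, 0.5, -0.3]
width: 1.003
grip_force: 0.0
```

Call:
jog_arm(
  increments=[
    [[0, 0, 0, 0, 0, 0.97, 1], [0, 0, 0, 0, 0, 0.97, 1], [0, 0, 0, 0, 0, 0.97, 1], [0, 0, 0, 0, 0, 0.97, 1], [0, 0, 0, 0, 0, 0.97, 1]],
  ],
)

```text
time: 1.77
tool_pos: [0.5305, 0.2391, 0.3032]
tcp_rot: [-1.41, -2.807, 0.001]
wrist_force: [0.0, 0.2, -0.0]
width: 1.0
grip_force: 0.0
```

Call:
jog_arm(
  increments=[
    [[0, 0, 0, 0, 0, 0.97, 1], [0, 0, 0, 0, 0, 0.97, 1], [0, 0, 0, 0, 0, 0.97, 1], [0, 0, 0, 0, 0, 0.97, 1], [0, 0, 0, 0, 0, 0.97, 1]],
  ],
)

```text
time: 2.18
tool_pos: [0.5304, 0.2394, 0.3032]
tcp_rot: [-2.07, -2.363, 0.002]
wrist_force: [-0.3, 1.1, -0.1]
width: 1.001
grip_force: 0.0
```

Call:
jog_arm(
  increments=[
    [[0, 0, 0, 0, 0, 0.97, 1], [0, 0, 0, 0, 0, 0.97, 1], [0, 0, 0, 0, 0, 0.97, 1], [0, 0, 0, 0, 0, 0.97, 1], [0, 0, 0, 0, 0, 0.97, 1]],
  ],
)

```text
time: 2.6
tool_pos: [0.5304, 0.2394, 0.3032]
tcp_rot: [-2.597, -1.767, 0.002]
wrist_force: [0.7, -0.4, -0.6]
width: 1.001
grip_force: 0.0
```

```bash
python3 - <<'E'
from h import *
s=read_state();c=cam("wrist",s);im,d=viewer.read_camera("wrist")
cv2.imwrite("pics/w1.png",im);np.save("pics/w1.npy",d)
print(proj(c,[[.5308,.239,.128],[.502,.1644,.124],[.487,.121,.173]]).round(1))
P=cloud(c,d);hsv=cv2.cvtColor(im,cv2.COLOR_BGR2HSV);H,S,V=cv2.split(hsv)
m=((P[...,2]>.118)&(P[...,2]<.136)&(np.hypot(P[...,0]-.53,P[...,1]-.24)<.05)).astype(np.uint8)
k,l,st,ce=cv2.connectedComponentsWithStats(m);i=1+st[1:,4].argmax()
cnt=max(cv2.findContours((l==i).astype(np.uint8),0,2)[0],key=len)
pp=onz(c,cnt.reshape(-1,2),.128)[:,:2].astype(np.float32);print(st[i],cv2.minEnclosingCircle(pp),cv2.fitEllipse(pp))
E
```

```text
[[316.4 243.4]
 [317.  340.2]
 [319.9 435.4]]
[ 272  197   87   85 5063] ((0.5308623909950256, 0.24095772206783295), 0.030751995742321014) ((0.5304396748542786, 0.2409144937992096), (0.058761149644851685, 0.060648467391729355), 158.82615661621094)
```

View pics/w1.png

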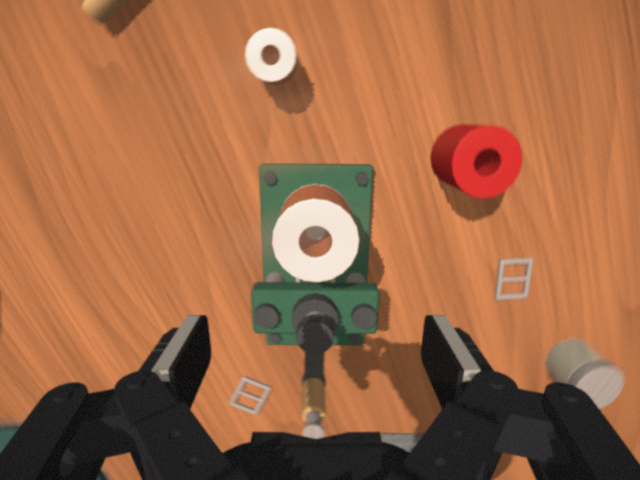

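The copper spool on the press is centred at (316,240) in the wrist view. The small one at (270,55) and the red one at (485,160) are the decoys. The gripper is centred over the right one, so I descend.

Call:
jog_arm(
  increments=[
    [[0, 0, 0.9, 0, 0, 0, 1], [0, 0, 0.9, 0, 0, 0, 1], [0, 0, 0.9, 0, 0, 0, 1], [0, 0, 0.8, 0, 0, 0, 1], [0.03, 0, 0.6, 0, 0, 0, 1]],
  ],
)

```text
time: 3.07
tool_pos: [0.5296, 0.2397, 0.178]
tcp_rot: [-2.59, -1.777, 0.006]
wrist_force: [-0.4, 0.0, 0.5]
width: 1.001
grip_force: 0.0
```

Call:
jog_arm(
  increments=[
    [[0, 0, 0.5, 0, 0, 0, 1], [0, 0, 0.3, 0, 0, 0, 1], [0, 0, 0.2, 0, 0, 0, 1], [0, 0, 0, 0, 0, 0, 1], [0, 0, 0, 0, 0, 0, 0.3]],
  ],
)

```text
time: 3.48
tool_pos: [0.5313, 0.2404, 0.1512]
tcp_rot: [2.592, 1.775, 0.001]
wrist_force: [-0.6, -1.1, 0.5]
width: 0.887
grip_force: 0.0
```

Call:
jog_arm(
  increments=[
    [[0, 0, 0, 0, 0, 0, -1], [0, 0, 0, 0, 0, 0, -1], [0, 0, 0, 0, 0, 0, -1], [0, 0, 0, 0, 0, 0, -1], [0, 0, 0, 0, 0, 0, -1]],
  ],
)

```text
time: 3.9
tool_pos: [0.532, 0.2409, 0.1527]
tcp_rot: [2.592, 1.774, 0.005]
wrist_force: [-1.2, 0.9, 6.4]
width: 0.7
grip_force: 65.6
```

Call:
jog_arm(
  increments=[
    [[0, 0, 0, 0, 0, 0, -1], [0, 0, 0, 0, 0, 0, -1], [0, 0, 0, 0, 0, 0, -1], [0, 0, 0, 0, 0, 0, -1], [0, 0, 0, 0, 0, 0, -1]],
  ],
)

```text
time: 4.32
tool_pos: [0.532, 0.2409, 0.1527]
tcp_rot: [2.592, 1.774, 0.005]
wrist_force: [-0.7, 0.4, 7.0]
width: 0.694
grip_force: 65.6
```

Call:
jog_arm(
  increments=[
    [[0, 0, -0.2, 0, 0, 0, -1], [0, 0, -0.4, 0, 0, 0, -1], [0, 0, -0.5, 0, 0, 0, -1], [0, 0, -0.5, 0, 0, 0, -1], [0, 0, -0.5, 0, 0, 0, -1]],
  ],
)

```text
time: 4.73
tool_pos: [0.5305, 0.24, 0.2144]
tcp_rot: [-2.593, -1.774, 0.002]
wrist_force: [0.2, 0.7, -4.3]
width: 0.697
grip_force: 65.4
```

Call:
jog_arm(
  increments=[
    [[0, 0, -0.5, 0, 0, 0, -1], [0, 0, -0.5, 0, 0, 0, -1], [0, 0, -0.5, 0, 0, 0, -1], [0, 0, -0.5, 0, 0, 0, -1], [0, 0, -0.2, 0, 0, 0, -1]],
  ],
)

```text
time: 5.15
tool_pos: [0.5317, 0.2405, 0.2826]
tcp_rot: [2.592, 1.774, 0.005]
wrist_force: [0.8, 0.1, -2.4]
width: 0.698
grip_force: 65.5
```

```bash
cat > g.py <<'E'
from h import *
import sys
def go(pos,yaw=None):
    """total tool-axis shift (30 mm units) and turn (6 deg units) to a vertical tool at pos, tool y at yaw deg"""
    s=read_state();R=Ro.from_rotvec(s['tcp_rot']);d=R.inv().apply(np.array(pos)-s['tool_pos'])/.03
    M=R.as_matrix();y=np.degrees(np.arctan2(M[1,1],M[0,1]))
    yw=np.radians(y if yaw is None else yaw)
    T=np.array([[-np.sin(yw),np.cos(yw),0],[np.cos(yw),np.sin(yw),0],[0,0,-1]]).T
    print('t',round(s['time'],2),'pos',s['tool_pos'].round(4),'yaw',round(y,1),'shift',d.round(2),'turn',np.degrees((R.inv()*Ro.from_matrix(T)).as_rotvec()/6).round(2),'F',s['wrist_force'].round(1),'w',round(s['width'],3),'gf',round(s['grip_force'],1))
E
python3 -c "
from g import *
go([.5405,-.176,.28])"
```

```text
t 5.15 pos [0.5317 0.2405 0.2826] yaw -21.2 shift [-12.83   5.3    0.07] turn [ 0.02 -0.02  0.  ] F [ 0.8  0.1 -2.4] w 0.698 gf 65.5
```

Call:
jog_arm(
  increments=[
    [[-0.4, 0.16, 0, 0, 0, 0, -1], [-0.8, 0.33, 0, 0, 0, 0, -1], [-0.9, 0.37, 0, 0, 0, 0, -1], [-0.9, 0.37, 0, 0, 0, 0, -1], [-0.9, 0.37, 0, 0, 0, 0, -1]],
  ],
)

```text
time: 5.57
tool_pos: [0.5323, 0.112, 0.2786]
tcp_rot: [-2.592, -1.775, 0.004]
wrist_force: [0.3, -0.3, -3.6]
width: 0.693
grip_force: 65.4
```

Call:
jog_arm(
  increments=[
    [[-0.9, 0.37, 0, 0, 0, 0, -1], [-0.9, 0.37, 0, 0, 0, 0, -1], [-0.9, 0.37, 0, 0, 0, 0, -1], [-0.9, 0.37, 0, 0, 0, 0, -1], [-0.9, 0.37, 0, 0, 0, 0, -1]],
  ],
)

```text
time: 5.98
tool_pos: [0.5349, -0.0341, 0.2787]
tcp_rot: [-2.592, -1.773, 0.003]
wrist_force: [0.9, 0.7, -3.2]
width: 0.696
grip_force: 65.4
```

Call:
jog_arm(
  increments=[
    [[-0.9, 0.37, 0, 0, 0, 0, -1], [-0.9, 0.37, 0, 0, 0, 0, -1], [-0.9, 0.37, 0, 0, 0, 0, -1], [-0.9, 0.37, 0, 0, 0, 0, -1], [-0.83, 0.37, 0, 0, 0, 0, -1]],
  ],
)

```text
time: 6.4
tool_pos: [0.5382, -0.178, 0.2785]
tcp_rot: [-2.592, -1.772, 0.003]
wrist_force: [1.1, -0.3, -3.9]
width: 0.7
grip_force: 65.4
```

```bash
python3 - <<'E'
from g import *
go([.5405,-.176,.0937])
s=read_state();c=cam("scene");im,d=viewer.read_camera("scene")
cv2.imwrite("pics/s2.png",im[120:420,80:480].repeat(2,0).repeat(2,1))
w,dw=viewer.read_camera("wrist");cv2.imwrite("pics/w2.png",w);np.save("pics/w2.npy",dw);np.save("pics/s2.npy",d)
E
```

```text
t 6.4 pos [ 0.5382 -0.178   0.2785] yaw -21.3 shift [0.09 0.06 6.16] turn [-0.02  0.01  0.  ] F [ 1.1 -0.3 -3.9] w 0.7 gf 65.4
```

View pics/s2.png

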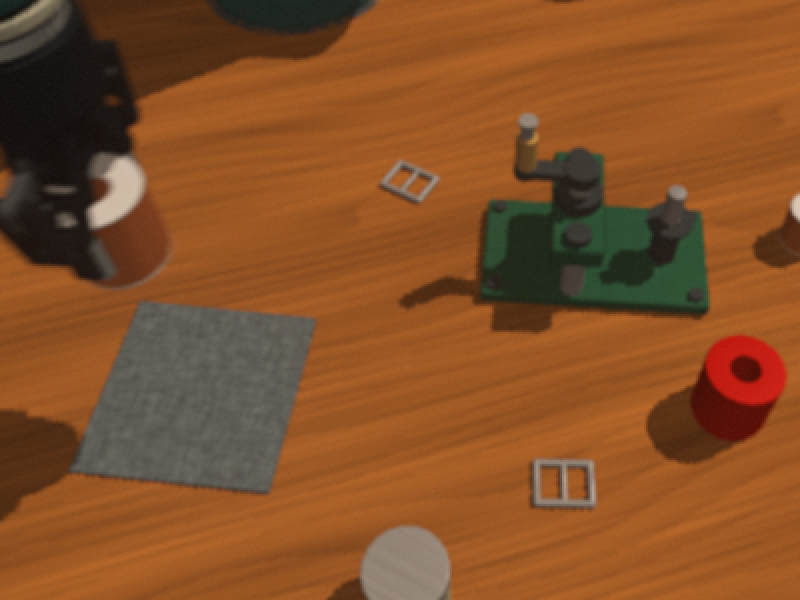

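The spool hangs upright in the grip (crop pixel 125,220), the post is clear at (675,195), and the crank is free at (530,150). I lower it over the mat centre.

Call:
jog_arm(
  increments=[
    [[0.09, 0.06, 0.5, 0, 0, 0, -1], [0, 0, 0.9, 0, 0, 0, -1], [0, 0, 0.9, 0, 0, 0, -1], [0, 0, 0.9, 0, 0, 0, -1], [0, 0, 0.9, 0, 0, 0, -1]],
  ],
)

```text
time: 6.92
tool_pos: [0.5412, -0.1738, 0.1549]
tcp_rot: [-2.592, -1.773, 0.002]
wrist_force: [1.3, -0.1, -4.0]
width: 0.698
grip_force: 65.7
```

Call:
jog_arm(
  increments=[
    [[0, 0, 0.7, 0, 0, 0, -1], [0, 0, 0.5, 0, 0, 0, -1], [0, 0, 0.4, 0, 0, 0, -1], [0, 0, 0.3, 0, 0, 0, -1], [0, 0, 0, 0, 0, 0, -1]],
  ],
)

```text
time: 7.33
tool_pos: [0.5408, -0.1735, 0.0976]
tcp_rot: [-2.59, -1.772, 0.004]
wrist_force: [-0.3, 0.6, -3.8]
width: 0.693
grip_force: 65.7
```

Call:
jog_arm(
  increments=[
    [[0, 0, 0.04, 0, 0, 0, -1], [0, 0, 0.04, 0, 0, 0, -1], [0, 0, 0.04, 0, 0, 0, -1], [0, 0, 0, 0, 0, 0, -1], [0, 0, 0, 0, 0, 0, -1]],
  ],
)

```text
time: 7.75
tool_pos: [0.543, -0.1743, 0.0971]
tcp_rot: [2.592, 1.773, 0.001]
wrist_force: [0.1, 0.8, -3.5]
width: 0.697
grip_force: 65.7
```

Call:
jog_arm(
  increments=[
    [[0, 0, 0.03, 0, 0, 0, -1], [0, 0, 0.03, 0, 0, 0, -1], [0, 0, 0, 0, 0, 0, -1], [0, 0, 0, 0, 0, 0, -1], [0, 0, 0, 0, 0, 0, -1]],
  ],
)

```text
time: 8.17
tool_pos: [0.5424, -0.1741, 0.0944]
tcp_rot: [-2.593, -1.774, 0.0]
wrist_force: [-0.3, 0.2, -4.1]
width: 0.694
grip_force: 65.7
```

Call:
jog_arm(
  increments=[
    [[0, 0, 0.03, 0, 0, 0, -1], [0, 0, 0.03, 0, 0, 0, -1], [0, 0, 0, 0, 0, 0, -1], [0, 0, 0, 0, 0, 0, -1], [0, 0, 0, 0, 0, 0, -1]],
  ],
)

```text
time: 8.58
tool_pos: [0.5426, -0.1742, 0.0928]
tcp_rot: [2.593, 1.774, 0.0]
wrist_force: [0.1, -0.9, -2.4]
width: 0.701
grip_force: 65.7
```

Call:
jog_arm(
  increments=[
    [[0, 0, 0.03, 0, 0, 0, -1], [0, 0, 0, 0, 0, 0, -1], [0, 0, 0, 0, 0, 0, -1], [0, 0, 0, 0, 0, 0, -1], [0, 0, 0, 0, 0, 0, -1]],
  ],
)

```text
time: 9.0
tool_pos: [0.5426, -0.1743, 0.0928]
tcp_rot: [2.593, 1.774, 0.0]
wrist_force: [-3.7, 1.0, 5.6]
width: 0.696
grip_force: 66.3
```

Call:
jog_arm(
  increments=[
    [[0, 0, 0, 0, 0, 0, 0.8], [0, 0, 0, 0, 0, 0, 1], [0, 0, 0, 0, 0, 0, 1], [0, 0, 0, 0, 0, 0, 1], [0, 0, 0, 0, 0, 0, 1]],
  ],
)

```text
time: 9.42
tool_pos: [0.5426, -0.1742, 0.0918]
tcp_rot: [2.593, 1.774, 0.0]
wrist_force: [0.2, 0.7, -0.0]
width: 0.999
grip_force: 0.0
```

Call:
jog_arm(
  increments=[
    [[0, 0, -0.2, 0, 0, 0, 1], [0, 0, -0.4, 0, 0, 0, 1], [0, 0, -0.6, 0, 0, 0, 1], [0, 0, -0.9, 0, 0, 0, 1], [0, 0, -0.9, 0, 0, 0, 1]],
  ],
)

```text
time: 9.83
tool_pos: [0.542, -0.174, 0.183]
tcp_rot: [-2.592, -1.773, 0.001]
wrist_force: [0.3, 0.2, 0.8]
width: 1.002
grip_force: 0.0
```

Call:
jog_arm(
  increments=[
    [[0, 0, -0.9, 0, 0, 0, 1], [0, 0, -0.9, 0, 0, 0, 1], [0, 0, -0.9, 0, 0, 0, 1], [0, 0, -0.9, 0, 0, 0, 1], [0, 0, -0.4, 0, 0, 0, 1]],
  ],
)

```text
time: 10.25
tool_pos: [0.544, -0.1747, 0.3077]
tcp_rot: [2.587, 1.77, 0.007]
wrist_force: [0.7, -0.2, 1.5]
width: 0.999
grip_force: 0.0
```

```bash
python3 - <<'E'
from g import *
s=read_state();c=cam("wrist",s);im,d=viewer.read_camera("wrist");P=cloud(c,d)
cv2.imwrite("pics/w3.png",im)
m=((P[...,2]>.05)&(P[...,2]<.085)&(np.hypot(P[...,0]-.54,P[...,1]+.175)<.06));q=P[m]
print('spool top z',np.median(q[:,2]),q[:,2].std(),m.sum())
cnt=max(cv2.findContours(m.astype(np.uint8),0,2)[0],key=len)
print(cv2.minEnclosingCircle(onz(c,cnt.reshape(-1,2),.068)[:,:2].astype(np.float32)))
# press from scene: arms free now
for n in("scene","side"):
    c=cam(n);im,d=viewer.read_camera(n);P=cloud(c,d);cv2.imwrite(f"pics/{n}3.png",im);np.save(f"pics/{n}3.npy",d)
    near=np.hypot(P[...,0]-.5,P[...,1]-.17)<.16
    S=cv2.split(cv2.cvtColor(im,cv2.COLOR_BGR2HSV));g=(S[0]>55)&(S[0]<95)&(S[1]>80)
    def comp(m,z,nm):
        m=(m&near).astype(np.uint8);k,l,st,ce=cv2.connectedComponentsWithStats(m)
        if k<2:print(n,nm,'none');return
        i=1+st[1:,4].argmax();cnt=max(cv2.findContours((l==i).astype(np.uint8),0,2)[0],key=len)
        w=onz(c,cnt.reshape(-1,2),z)[:,:2].astype(np.float32);r=cv2.minAreaRect(w)
        print(n,nm,st[i],'mean',P[l==i].mean(0).round(4),'rect',np.round(r[0],4),np.round(r[1],4),round(r[2],1))
    comp((P[...,2]<.03)&(P[...,2]>.006)&g,.014,'plate')
    comp((P[...,2]>.078)&(P[...,2]<.09)&g,.084,'bridge')
    comp((P[...,2]>.166)&(P[...,2]<.18),.173,'cap')
    comp((P[...,2]>.128)&(P[...,2]<.153),.14,'sleeve')
    comp((P[...,2]>.118)&(P[...,2]<.127),.123,'arm+hub')
go([.487,.121,.28])
E
```

```text
spool top z 0.06760712721783915 0.0030742975623634433 3472
((0.5423838496208191, -0.1739649921655655), 0.03129538893699646)
scene plate [ 365  224   69   50 1672] mean [0.5373 0.2229 0.014 ] rect [0.5254 0.2194] [0.1172 0.1071] 68.8
scene bridge [356 223  27  26 315] mean [0.5378 0.1557 0.0836] rect [0.533  0.1541] [0.0421 0.0526] 70.7
scene cap [339 177  11   9  70] mean [0.4853 0.1234 0.1723] rect [0.4859 0.1234] [0.0171 0.0146] 1.5
scene sleeve [338 189  11  16 118] mean [0.4905 0.1213 0.1415] rect [0.4877 0.1226] [0.016  0.0324] 71.8
scene arm+hub [337 198  44  15 398] mean [0.4992 0.1524 0.1225] rect [0.498  0.1462] [0.0696 0.0303] 72.8
side plate [ 251  252   53   44 1123] mean [0.4833 0.1242 0.0129] rect [0.4891 0.137 ] [0.112  0.1059] 68.9
side bridge [246 236  24  17 175] mean [0.4675 0.1663 0.0825] rect [0.4697 0.1718] [0.0474 0.046 ] 68.3
side cap [268 221   8   7  43] mean [0.4835 0.1213 0.1715] rect [0.4828 0.1195] [0.0138 0.0165] 2.4
side sleeve [268 232  10  11  81] mean [0.481  0.1162 0.141 ] rect [0.4819 0.1172] [0.0276 0.0179] 65.4
side arm+hub [263 222   7  11  39] mean [0.4929 0.167  0.1226] rect [0.4927 0.167 ] [0.0297 0.0122] 66.0
t 10.4 pos [ 0.543  -0.1743  0.3032] yaw -21.2 shift [ 8.5  -5.31  0.76] turn [ 0.03 -0.    0.  ] F [-0.2  0.3 -0.3] w 0.997 gf 0.0
```

View pics/w3.png

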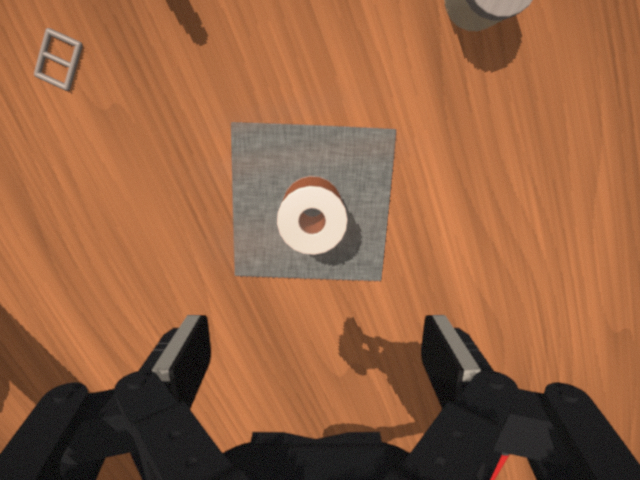

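The spool stands upright at (312,220), well inside the mat. Next I fly over the handle.

Call:
jog_arm(
  increments=[
    [[0.85, -0.53, 0, 0, 0, 0, 1], [0.85, -0.53, 0, 0, 0, 0, 1], [0.85, -0.53, 0, 0, 0, 0, 1], [0.85, -0.53, 0, 0, 0, 0, 1], [0.85, -0.53, 0, 0, 0, 0, 1]],
  ],
)

```text
time: 10.82
tool_pos: [0.5127, -0.0253, 0.2987]
tcp_rot: [-2.591, -1.771, 0.006]
wrist_force: [0.9, 0.0, -0.0]
width: 0.996
grip_force: 0.0
```

Call:
jog_arm(
  increments=[
    [[0.85, -0.53, 0, 0, 0, 0, 1], [0.85, -0.53, 0, 0, 0, 0, 1], [0.85, -0.53, 0, 0, 0, 0, 1], [0.85, -0.53, 0, 0, 0, 0, 1], [0.85, -0.53, 0, 0, 0, 0, 1]],
  ],
)

```text
time: 11.23
tool_pos: [0.4848, 0.1222, 0.2989]
tcp_rot: [-2.591, -1.773, 0.007]
wrist_force: [1.0, 0.3, 1.3]
width: 0.996
grip_force: 0.0
```

Call:
jog_arm(
  increments=[
    [[0, 0, 0, 0, 0, 0, 0.5], [0, 0, 0, 0, 0, 0, 0.3], [0, 0, 0, 0, 0, 0, 0.3], [0, 0, 0, 0, 0, 0, 0.3], [0, 0, 0, 0, 0, 0, 0.3]],
  ],
)

```text
time: 11.65
tool_pos: [0.4867, 0.1201, 0.3011]
tcp_rot: [-2.594, -1.772, 0.002]
wrist_force: [0.0, -0.8, 0.1]
width: 0.645
grip_force: 0.0
```

```bash
python3 - <<'E'
from g import *
s=read_state();c=cam("wrist",s);im,d=viewer.read_camera("wrist");P=cloud(c,d)
cv2.imwrite("pics/w4.png",im);np.save("pics/w4.npy",d);np.save("pics/w4p.npy",np.r_[s['tool_pos'],s['tcp_rot']])
S=cv2.split(cv2.cvtColor(im,cv2.COLOR_BGR2HSV));g=(S[0]>55)&(S[0]<95)&(S[1]>80)
near=np.hypot(P[...,0]-.5,P[...,1]-.17)<.16
def comp(m,z,nm):
    m=(m&near).astype(np.uint8);k,l,st,ce=cv2.connectedComponentsWithStats(m)
    for i in range(1,k):
        if st[i,4]<40:continue
        cnt=max(cv2.findContours((l==i).astype(np.uint8),0,2)[0],key=len)
        w=onz(c,cnt.reshape(-1,2),z)[:,:2].astype(np.float32);r=cv2.minAreaRect(w);q=cv2.minEnclosingCircle(w)
        print(nm,ce[i].round(0),st[i,4],'mean',P[l==i].mean(0).round(4),'rect',np.round(r[0],4),np.round(r[1],4),round(r[2],1),'circ',np.round([*q[0],q[1]],4))
comp((P[...,2]<.025)&(P[...,2]>.006)&g,.014,'plate')
comp((P[...,2]>.076)&(P[...,2]<.09)&g,.084,'bridge')
comp((P[...,2]>.164)&(P[...,2]<.18),.173,'cap')
comp((P[...,2]>.114)&(P[...,2]<.130),.123,'arm+hub')
comp((P[...,2]>.092)&(P[...,2]<.106),.1,'boss/post')
go([.4845,.1215,.28])
E
```

```text
plate [279.  24.] 501 mean [0.516  0.2818 0.0134] rect [0.5155 0.2779] [0.0161 0.0508] 68.2 circ [0.5159 0.2782 0.0261]
plate [355.  61.] 942 mean [0.567  0.2302 0.0134] rect [0.565  0.2309] [0.0289 0.0352] 69.3 circ [0.5653 0.2322 0.0219]
plate [287.  85.] 330 mean [0.5035 0.2332 0.0134] rect [0.5038 0.2347] [0.0169 0.0376] 68.4 circ [0.5019 0.23   0.0189]
plate [325. 126.] 1414 mean [0.5224 0.1876 0.0135] rect [0.5163 0.1936] [0.0212 0.0974] 69.0 circ [0.5159 0.193  0.0495]
plate [267. 198.] 70 mean [0.4461 0.145  0.0134] rect [0.4458 0.145 ] [0.0088 0.0136] 68.6 circ [0.4469 0.144  0.0068]
bridge [288. 139.] 493 mean [0.4917 0.1903 0.0824] rect [0.4936 0.1887] [0.0066 0.0729] 68.6 circ [0.494  0.1898 0.0366]
bridge [354. 183.] 631 mean [0.5267 0.1417 0.0834] rect [0.5292 0.1447] [0.0229 0.0394] 68.8 circ [0.527  0.1395 0.0202]
bridge [280. 186.] 239 mean [0.4729 0.1598 0.0834] rect [0.4729 0.1614] [0.0121 0.0232] 60.4 circ [0.4714 0.1587 0.0117]
cap [309. 265.] 565 mean [0.4837 0.1235 0.1722] rect [0.4838 0.1237] [0.0158 0.0152] 50.5 circ [0.484  0.1236 0.0081]
arm+hub [311. 187.] 2549 mean [0.4972 0.1563 0.1225] rect [0.4941 0.1513] [0.0622 0.0291] 64.1 circ [0.4967 0.1497 0.0322]
boss/post [311.  48.] 468 mean [0.5301 0.2396 0.099 ] rect [0.5302 0.2394] [0.0157 0.0149] 83.1 circ [0.5299 0.2394 0.0082]
boss/post [312. 156.] 720 mean [0.5046 0.1729 0.0954] rect [0.502  0.1681] [0.0348 0.0388] 65.1 circ [0.5014 0.1663 0.0197]
t 11.7 pos [0.4868 0.1201 0.3013] yaw -21.3 shift [ 0.02 -0.09  0.71] turn [-0.01  0.01  0.  ] F [-0.3  0.2  0.3] w 0.654 gf 0.0
```

View pics/w4.png

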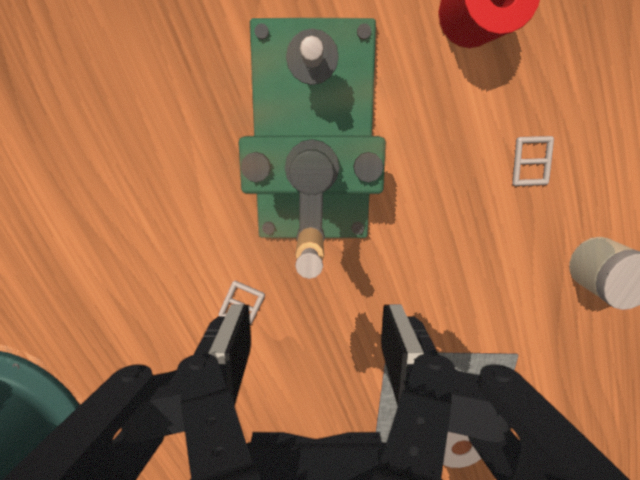

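The wrist view shows the cap at (309,264), the hub at (312,172) and the post top at (311,47). The crank points at press −y (θ≈0) and its path is clear. Now I descend onto the handle.

```bash
python3 -c "
from g import *
go([.484,.1235,.199],-21.2)"
```

```text
t 11.7 pos [0.4868 0.1201 0.3013] yaw -21.3 shift [ 0.07 -0.12  3.41] turn [-0.01  0.01 -0.02] F [-0.3  0.2  0.3] w 0.654 gf 0.0
```

Call:
jog_arm(
  increments=[
    [[0.07, -0.12, 0.5, 0, 0, 0, 0.3], [0, 0, 0.7, 0, 0, 0, 0.3], [0, 0, 0.7, 0, 0, 0, 0.2], [0, 0, 0.6, 0, 0, 0, 0.2], [0, 0, 0.5, 0, 0, 0, 0.2]],
  ],
  force=40,
)

```text
time: 12.12
tool_pos: [0.4837, 0.1234, 0.2103]
tcp_rot: [-2.594, -1.772, 0.002]
wrist_force: [0.2, -0.7, 0.5]
width: 0.597
grip_force: 0.0
```

Call:
jog_arm(
  increments=[
    [[0, 0, 0.2, 0, 0, 0, 0.1], [0, 0, 0.1, 0, 0, 0, 0], [0, 0, 0, 0, 0, 0, 0], [0, 0, 0, 0, 0, 0, 0], [0, 0, 0, 0, 0, 0, 0]],
  ],
)

```text
time: 12.53
tool_pos: [0.485, 0.1244, 0.2041]
tcp_rot: [2.592, 1.773, 0.003]
wrist_force: [0.3, 0.4, -0.0]
width: 0.499
grip_force: 0.0
```

```bash
python3 - <<'E'
from g import *
go([.484,.1235,.199],-21.2)
s=read_state();c=cam("wrist",s);im,d=viewer.read_camera("wrist");P=cloud(c,d)
cv2.imwrite("pics/w5.png",im)
m=(P[...,2]>.164)&(P[...,2]<.178)&(np.hypot(P[...,0]-.484,P[...,1]-.1235)<.02)
print(m.sum(),P[m].mean(0) if m.any() else '')
E
```

```text
t 12.53 pos [0.485  0.1244 0.2041] yaw -21.3 shift [-0.04 -0.02  0.17] turn [ 0.02 -0.01 -0.01] F [ 0.3  0.4 -0. ] w 0.499 gf 0.0
1650 [0.48404917 0.12430888 0.17162578]
```

View pics/w5.png

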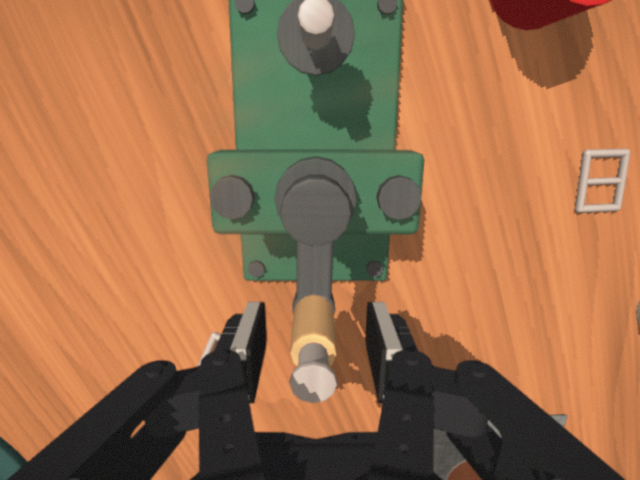

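The handle (315,330) lies centred between the pads. I lower slightly and close.

Call:
jog_arm(
  increments=[
    [[-0.02, 0, 0.12, 0, 0, 0, 0], [0, 0, 0, 0, 0, 0, -0.3], [0, 0, 0, 0, 0, 0, -1], [0, 0, 0, 0, 0, 0, -1], [0, 0, 0, 0, 0, 0, -1]],
  ],
)

```text
time: 13.0
tool_pos: [0.4838, 0.1238, 0.1993]
tcp_rot: [2.593, 1.774, -0.0]
wrist_force: [-0.6, -0.2, 0.8]
width: 0.202
grip_force: 39.0
```

Call:
jog_arm(
  increments=[
    [[0, 0, 0, 0, 0, 0, -1], [0, 0, 0, 0, 0, 0, -1], [0, 0, 0, 0, 0, 0, -1], [0, 0, 0, 0, 0, 0, -1], [0, 0, 0, 0, 0, 0, -1]],
  ],
)

```text
time: 13.42
tool_pos: [0.4838, 0.1238, 0.1993]
tcp_rot: [2.593, 1.774, -0.0]
wrist_force: [-1.0, -0.9, 1.3]
width: 0.197
grip_force: 39.0
```

Call:
jog_arm(
  increments=[
    [[0, 0, 0.02, 0, 0, 0, -1], [0, 0, 0, 0, 0, 0, -1], [0, 0, 0, 0, 0, 0, -1], [0, 0, 0, 0, 0, 0, -1], [0, 0, 0, 0, 0, 0, -1]],
  ],
)

```text
time: 13.83
tool_pos: [0.484, 0.1237, 0.1991]
tcp_rot: [2.592, 1.774, 0.0]
wrist_force: [-1.9, -1.6, 5.4]
width: 0.193
grip_force: 39.6
```

```bash
cat >> g.py <<'E'
def arc(th0,th1,n,ax=(.5013,.1655),yaw_press=-21.15,r=.046):
    """rows (tool units) for handle angles th0->th1 in n steps, current tool orientation"""
    s=read_state();R=Ro.from_rotvec(s['tcp_rot'])
    t=np.linspace(th0,th1,n+1)+np.radians(yaw_press)-np.pi/2
    p=np.c_[r*np.cos(t),r*np.sin(t),0*t]
    print('rows',R.inv().apply(np.diff(p,axis=0))[:,:2].__truediv__(.03).round(2).tolist())
    h=s['tool_pos'][:2]-ax;print('r,theta now',np.hypot(*h).round(4),round((np.arctan2(h[1],h[0])-np.radians(yaw_press)+np.pi/2+np.pi)%(2*np.pi)-np.pi,3))
E
python3 -c "
from g import *
go([.484,.1235,.199],-21.2);arc(0,.4,5);arc(.4,.8,5);arc(.8,1.2,5)
print(read_state()['q'].round(2))"
```

```text
t 13.83 pos [0.484  0.1237 0.1991] yaw -21.2 shift [-0.01  0.    0.  ] turn [ 0.    0.   -0.01] F [-1.9 -1.6  5.4] w 0.193 gf 39.6
rows [[0.01, 0.12], [0.01, 0.12], [0.02, 0.12], [0.03, 0.12], [0.04, 0.11]]
r,theta now 0.0452 -0.023
rows [[0.05, 0.11], [0.06, 0.11], [0.07, 0.1], [0.08, 0.1], [0.08, 0.09]]
r,theta now 0.0452 -0.023
rows [[0.09, 0.08], [0.1, 0.07], [0.1, 0.07], [0.11, 0.06], [0.11, 0.05]]
r,theta now 0.0452 -0.023
[ 0.2   0.02  2.08 -0.    1.04  0.57]
```

Call:
jog_arm(
  increments=[
    [[0.01, 0.12, 0, 0, 0, 0, -1], [0.01, 0.12, 0, 0, 0, 0, -1], [0.02, 0.12, 0, 0, 0, 0, -1], [0.03, 0.12, 0, 0, 0, 0, -1], [0.04, 0.11, 0, 0, 0, 0, -1]],
  ],
)

```text
time: 14.25
tool_pos: [0.5013, 0.1203, 0.199]
tcp_rot: [-2.592, -1.774, 0.002]
wrist_force: [-3.1, -2.2, 6.6]
width: 0.196
grip_force: 39.7
```

Call:
jog_arm(
  increments=[
    [[0.05, 0.11, 0, 0, 0, 0, -1], [0.06, 0.11, 0, 0, 0, 0, -1], [0.07, 0.1, 0, 0, 0, 0, -1], [0.08, 0.1, 0, 0, 0, 0, -1], [0.08, 0.09, 0, 0, 0, 0, -1]],
  ],
)

```text
time: 14.67
tool_pos: [0.5196, 0.1242, 0.199]
tcp_rot: [2.592, 1.774, -0.001]
wrist_force: [-2.7, -2.4, 5.1]
width: 0.192
grip_force: 39.7
```

```bash
python3 -c "
from g import *
go([.484,.1235,.199],-21.2);arc(.8,1.2,5);arc(1.2,1.6,5)"
```

```text
t 14.67 pos [0.5196 0.1242 0.199 ] yaw -21.2 shift [-0.45 -1.1   0.  ] turn [-0.    0.01 -0.01] F [-2.7 -2.4  5.1] w 0.192 gf 39.7
rows [[0.09, 0.08], [0.1, 0.07], [0.1, 0.07], [0.11, 0.06], [0.11, 0.05]]
r,theta now 0.0452 0.785
rows [[0.12, 0.04], [0.12, 0.03], [0.12, 0.02], [0.12, 0.01], [0.12, 0.0]]
r,theta now 0.0452 0.785
```

Call:
jog_arm(
  increments=[
    [[0.09, 0.08, 0, 0, 0, 0, -1], [0.1, 0.07, 0, 0, 0, 0, -1], [0.1, 0.07, 0, 0, 0, 0, -1], [0.11, 0.06, 0, 0, 0, 0, -1], [0.11, 0.05, 0, 0, 0, 0, -1]],
  ],
)

```text
time: 15.08
tool_pos: [0.5346, 0.1347, 0.1991]
tcp_rot: [2.592, 1.774, -0.0]
wrist_force: [-1.3, -2.9, 3.9]
width: 0.2
grip_force: 39.6
```

Call:
jog_arm(
  increments=[
    [[0.12, 0.04, 0, 0, 0, 0, -1], [0.12, 0.03, 0, 0, 0, 0, -1], [0.12, 0.02, 0, 0, 0, 0, -1], [0.12, 0.01, 0, 0, 0, 0, -1], [0.12, 0.0, 0, 0, 0, 0, -1]],
  ],
)

```text
time: 15.5
tool_pos: [0.5445, 0.1509, 0.1991]
tcp_rot: [2.592, 1.773, 0.002]
wrist_force: [0.9, -3.8, 5.0]
width: 0.2
grip_force: 39.5
```

```bash
python3 -c "
from g import *
go([.484,.1235,.199],-21.2);arc(1.6,2.0,5);arc(2.0,2.4,5);arc(2.4,2.65,5)"
```

```text
t 15.5 pos [0.5445 0.1509 0.1991] yaw -21.2 shift [-1.58 -1.55  0.  ] turn [ 0.02 -0.   -0.01] F [ 0.9 -3.8  5. ] w 0.2 gf 39.5
rows [[0.12, -0.01], [0.12, -0.02], [0.12, -0.03], [0.12, -0.04], [0.11, -0.05]]
r,theta now 0.0456 1.613
rows [[0.11, -0.06], [0.1, -0.06], [0.1, -0.07], [0.09, -0.08], [0.09, -0.09]]
r,theta now 0.0456 1.613
rows [[0.05, -0.06], [0.05, -0.06], [0.04, -0.06], [0.04, -0.06], [0.04, -0.07]]
r,theta now 0.0456 1.613
```

Call:
jog_arm(
  increments=[
    [[0.12, -0.01, 0, 0, 0, 0, -1], [0.12, -0.02, 0, 0, 0, 0, -1], [0.12, -0.03, 0, 0, 0, 0, -1], [0.12, -0.04, 0, 0, 0, 0, -1], [0.11, -0.05, 0, 0, 0, 0, -1]],
  ],
)

```text
time: 15.92
tool_pos: [0.5469, 0.1696, 0.1992]
tcp_rot: [2.592, 1.773, 0.004]
wrist_force: [3.2, -3.2, 4.0]
width: 0.195
grip_force: 39.5
```

Call:
jog_arm(
  increments=[
    [[0.11, -0.06, 0, 0, 0, 0, -1], [0.1, -0.06, 0, 0, 0, 0, -1], [0.1, -0.07, 0, 0, 0, 0, -1], [0.09, -0.08, 0, 0, 0, 0, -1], [0.09, -0.09, 0, 0, 0, 0, -1]],
  ],
)

```text
time: 16.33
tool_pos: [0.5419, 0.1875, 0.1992]
tcp_rot: [2.592, 1.774, 0.004]
wrist_force: [4.3, -0.8, 5.3]
width: 0.198
grip_force: 39.5
```

```bash
python3 -c "
from g import *
go([.484,.1235,.199],-21.2);arc(2.4,2.6,5);arc(2.6,2.7,5);arc(2.7,2.9,5)"
```

```text
t 16.33 pos [0.5419 0.1875 0.1992] yaw -21.2 shift [-2.69 -1.03 -0.  ] turn [ 0.02 -0.02 -0.01] F [ 4.3 -0.8  5.3] w 0.198 gf 39.5
rows [[0.04, -0.05], [0.04, -0.05], [0.04, -0.05], [0.03, -0.05], [0.03, -0.05]]
r,theta now 0.0461 2.436
rows [[0.02, -0.03], [0.01, -0.03], [0.01, -0.03], [0.01, -0.03], [0.01, -0.03]]
r,theta now 0.0461 2.436
rows [[0.03, -0.06], [0.02, -0.06], [0.02, -0.06], [0.02, -0.06], [0.02, -0.06]]
r,theta now 0.0461 2.436
```

Call:
jog_arm(
  increments=[
    [[0.04, -0.05, 0, 0, 0, 0, -1], [0.04, -0.05, 0, 0, 0, 0, -1], [0.04, -0.05, 0, 0, 0, 0, -1], [0.03, -0.05, 0, 0, 0, 0, -1], [0.03, -0.05, 0, 0, 0, 0, -1]],
  ],
)

```text
time: 16.75
tool_pos: [0.5367, 0.1953, 0.1992]
tcp_rot: [-2.593, -1.774, -0.004]
wrist_force: [4.6, 0.2, 4.7]
width: 0.196
grip_force: 39.5
```

Call:
jog_arm(
  increments=[
    [[0.02, -0.04, 0, 0, 0, 0, -1], [0.02, -0.04, 0, 0, 0, 0, -1], [0, 0, 0, 0, 0, 0, -1], [0, 0, 0, 0, 0, 0, -1], [0, 0, 0, 0, 0, 0, -1]],
  ],
)

```text
time: 17.17
tool_pos: [0.5346, 0.1976, 0.1992]
tcp_rot: [-2.592, -1.773, -0.004]
wrist_force: [3.6, 2.5, 4.4]
width: 0.196
grip_force: 39.5
```

```bash
python3 -c "
from g import *
go([.484,.1235,.199],-21.2);arc(2.7,2.9,5)"
```

```text
t 17.17 pos [0.5346 0.1976 0.1992] yaw -21.2 shift [-2.91 -0.68 -0.  ] turn [ 0.01 -0.03 -0.01] F [3.6 2.5 4.4] w 0.196 gf 39.5
rows [[0.03, -0.06], [0.02, -0.06], [0.02, -0.06], [0.02, -0.06], [0.02, -0.06]]
r,theta now 0.0463 2.706
```

Push still present (4.4 N) at θ≈2.7. I go on in small steps.

Call:
jog_arm(
  increments=[
    [[0.02, -0.04, 0, 0, 0, 0, -1], [0.01, -0.03, 0, 0, 0, 0, -1], [0, 0, 0, 0, 0, 0, -1], [0, 0, 0, 0, 0, 0, -1], [0, 0, 0, 0, 0, 0, -1]],
  ],
)

```text
time: 17.58
tool_pos: [0.5329, 0.1993, 0.1991]
tcp_rot: [-2.592, -1.773, -0.004]
wrist_force: [4.6, 3.3, 4.5]
width: 0.196
grip_force: 39.5
```

Call:
jog_arm(
  increments=[
    [[0.02, -0.04, 0, 0, 0, 0, -1], [0.01, -0.03, 0, 0, 0, 0, -1], [0, 0, 0, 0, 0, 0, -1], [0, 0, 0, 0, 0, 0, -1], [0, 0, 0, 0, 0, 0, -1]],
  ],
)

```text
time: 18.0
tool_pos: [0.5311, 0.201, 0.1989]
tcp_rot: [-2.592, -1.773, -0.004]
wrist_force: [4.3, 3.5, 4.6]
width: 0.2
grip_force: 39.5
```

Call:
jog_arm(
  increments=[
    [[0.01, -0.04, 0, 0, 0, 0, -1], [0.01, -0.03, 0, 0, 0, 0, -1], [0, 0, 0, 0, 0, 0, -1], [0, 0, 0, 0, 0, 0, -1], [0, 0, 0, 0, 0, 0, -1]],
  ],
)

```text
time: 18.42
tool_pos: [0.5292, 0.2024, 0.1988]
tcp_rot: [-2.591, -1.772, -0.003]
wrist_force: [4.3, 4.2, 3.8]
width: 0.197
grip_force: 39.4
```

```bash
python3 -c "
from g import *
go([.484,.1235,.199],-21.2);arc(2.8,3.0,5)"
```

```text
t 18.42 pos [0.5292 0.2024 0.1988] yaw -21.3 shift [-3.   -0.45 -0.02] turn [-0.   -0.03 -0.01] F [4.3 4.2 3.8] w 0.197 gf 39.4
rows [[0.02, -0.06], [0.02, -0.06], [0.01, -0.06], [0.01, -0.06], [0.01, -0.06]]
r,theta now 0.0463 2.862
```

Call:
jog_arm(
  increments=[
    [[0.01, -0.03, 0, 0, 0, 0, -1], [0.0, -0.02, 0, 0, 0, 0, -1], [0, 0, 0, 0, 0, 0, -1], [0, 0, 0, 0, 0, 0, -1], [0, 0, 0, 0, 0, 0, -1]],
  ],
)

```text
time: 18.83
tool_pos: [0.5273, 0.2036, 0.198]
tcp_rot: [-2.59, -1.771, -0.002]
wrist_force: [3.1, 6.6, 0.4]
width: 0.195
grip_force: 39.1
```

The push vanished (0.4 N). I check the drop by hub and cap height.

```bash
cat > chk.py <<'E'
from g import *
s=read_state();ax=np.array([.5013,.1655])
im,d=viewer.read_camera("wrist");P=cloud(cam("wrist",s),d)
def rep(P,nm):
    m=(np.hypot(P[...,0]-ax[0],P[...,1]-ax[1])<.012)&(P[...,2]>.1)&(P[...,2]<.14)
    q=(np.hypot(P[...,0]-s['tool_pos'][0],P[...,1]-s['tool_pos'][1])<.008)&(P[...,2]>.145)&(P[...,2]<.18)
    print(nm,'hub',m.sum(),np.median(P[m][:,2]).round(4) if m.any() else '','cap',q.sum(),np.median(P[q][:,2]).round(4) if q.any() else '')
rep(P,'w')
old=np.load('pics/w4p.npy');rep(cloud(cam("wrist",dict(tool_pos=old[:3],tcp_rot=old[3:])),np.load('pics/w4.npy')),'w old')
for n in("scene","side"):
    rep(cloud(cam(n),viewer.read_camera(n)[1]),n);rep(cloud(cam(n),np.load(f'pics/{n}3.npy')),n+' old')
go([.484,.1235,.199],-21.2);arc(0,.1,1)
E
python3 chk.py
```

```text
w hub 328 0.1215 cap 2713 0.1698
w old hub 1046 0.1232 cap 0 
scene hub 138 0.122 cap 0 
scene old hub 141 0.1237 cap 0 
side hub 76 0.1211 cap 58 0.1643
side old hub 24 0.1225 cap 0 
t 18.98 pos [0.5273 0.2036 0.198 ] yaw -21.3 shift [-3.01 -0.38 -0.04] turn [-0.02 -0.03 -0.01] F [4.  7.3 1.2] w 0.198 gf 39.1
rows [[0.01, 0.15]]
r,theta now 0.0461 2.912
```

Only about 1.6 mm down so far. I go slightly further, with the push kept up.

Call:
jog_arm(
  increments=[
    [[0.0, -0.03, 0.02, 0, 0, 0, -1], [0.0, -0.02, 0.01, 0, 0, 0, -1], [0, 0, 0, 0, 0, 0, -1], [0, 0, 0, 0, 0, 0, -1], [0, 0, 0, 0, 0, 0, -1]],
  ],
)

```text
time: 19.4
tool_pos: [0.5261, 0.2041, 0.197]
tcp_rot: [-2.591, -1.772, -0.003]
wrist_force: [5.5, 6.1, 0.2]
width: 0.199
grip_force: 39.4
```

```bash
python3 chk.py
```

```text
w hub 379 0.1174 cap 2400 0.1659
w old hub 1046 0.1232 cap 0 
scene hub 128 0.118 cap 0 
scene old hub 141 0.1237 cap 0 
side hub 73 0.117 cap 60 0.1601
side old hub 24 0.1225 cap 0 
t 19.55 pos [0.5261 0.204  0.197 ] yaw -21.3 shift [-3.01 -0.33 -0.08] turn [-0.02 -0.03 -0.01] F [ 4.3  5.9 -0. ] w 0.195 gf 39.4
rows [[0.01, 0.15]]
r,theta now 0.0458 2.939
```

The screw has dropped about 5.7 mm: lift ≈ −0.006 and no push left. Now one turn forward, lowering slowly with the pitch.

```bash
python3 -c "
from g import *
arc(2.93,-3.57,65)"
```

```text
rows [[-0.04, 0.15], [-0.05, 0.14], [-0.07, 0.14], [-0.08, 0.13], [-0.09, 0.12], [-0.11, 0.11], [-0.12, 0.1], [-0.13, 0.09], [-0.13, 0.07], [-0.14, 0.06], [-0.15, 0.05], [-0.15, 0.03], [-0.15, 0.02], [-0.15, 0.0], [-0.15, -0.01], [-0.15, -0.03], [-0.15, -0.04], [-0.14, -0.06], [-0.14, -0.07], [-0.13, -0.09], [-0.12, -0.1], [-0.11, -0.11], [-0.1, -0.12], [-0.08, -0.13], [-0.07, -0.14], [-0.06, -0.14], [-0.04, -0.15], [-0.03, -0.15], [-0.01, -0.15], [0.0, -0.15], [0.02, -0.15], [0.03, -0.15], [0.05, -0.15], [0.06, -0.14], [0.08, -0.13], [0.09, -0.12], [0.1, -0.12], [0.11, -0.1], [0.12, -0.09], [0.13, -0.08], [0.14, -0.07], [0.14, -0.05], [0.15, -0.04], [0.15, -0.02], [0.15, -0.01], [0.15, 0.01], [0.15, 0.02], [0.15, 0.04], [0.14, 0.05], [0.14, 0.07], [0.13, 0.08], [0.12, 0.09], [0.11, 0.1], [0.1, 0.11], [0.09, 0.12], [0.08, 0.13], [0.06, 0.14], [0.05, 0.15], [0.03, 0.15], [0.02, 0.15], [0.0, 0.15], [-0.01, 0.15], [-0.03, 0.15], [-0.04, 0.15], [-0.06, 0.14]]
r,theta now 0.0458 2.939
```

Call:
jog_arm(
  increments=[
    [[-0.02, 0.15, 0, 0, 0, 0, -1], [-0.05, 0.14, 0, 0, 0, 0, -1], [-0.07, 0.14, 0, 0, 0, 0, -1], [-0.08, 0.13, 0.01, 0, 0, 0, -1], [-0.09, 0.12, 0, 0, 0, 0, -1]],
  ],
)

```text
time: 19.97
tool_pos: [0.5415, 0.1877, 0.1963]
tcp_rot: [-2.59, -1.772, -0.001]
wrist_force: [4.6, 4.6, -0.3]
width: 0.195
grip_force: 39.4
```

Call:
jog_arm(
  increments=[
    [[-0.11, 0.11, 0, 0, 0, 0, -1], [-0.12, 0.1, 0, 0, 0, 0, -1], [-0.13, 0.09, 0.01, 0, 0, 0, -1], [-0.13, 0.07, 0, 0, 0, 0, -1], [-0.14, 0.06, 0, 0, 0, 0, -1]],
  ],
)

```text
time: 20.38
tool_pos: [0.547, 0.1645, 0.1958]
tcp_rot: [-2.592, -1.773, -0.0]
wrist_force: [5.0, 2.3, -1.0]
width: 0.195
grip_force: 39.1
```

```bash
python3 chk.py
```

```text
w hub 1759 0.1166 cap 2533 0.1649
w old hub 1046 0.1232 cap 0 
scene hub 97 0.117 cap 0 
scene old hub 141 0.1237 cap 0 
side hub 73 0.1165 cap 43 0.1639
side old hub 24 0.1225 cap 0 
t 20.53 pos [0.5469 0.1638 0.1957] yaw -21.3 shift [-2.01 -1.47 -0.11] turn [-0.01  0.   -0.01] F [ 6.2 -0.5 -1.3] w 0.196 gf 39.2
rows [[0.01, 0.15]]
r,theta now 0.0456 1.903
```

Call:
jog_arm(
  increments=[
    [[-0.15, 0.06, 0, 0, 0, 0, -1], [-0.15, 0.03, 0, 0, 0, 0, -1], [-0.15, 0.02, 0.01, 0, 0, 0, -1], [-0.15, 0.0, 0, 0, 0, 0, -1], [-0.15, -0.01, 0, 0, 0, 0, -1]],
  ],
)

```text
time: 20.95
tool_pos: [0.5403, 0.1415, 0.1956]
tcp_rot: [-2.591, -1.772, 0.005]
wrist_force: [0.2, 1.8, -1.5]
width: 0.195
grip_force: 39.2
```

Call:
jog_arm(
  increments=[
    [[-0.15, -0.03, 0, 0, 0, 0, -1], [-0.15, -0.04, 0, 0, 0, 0, -1], [-0.14, -0.06, 0.01, 0, 0, 0, -1], [-0.14, -0.07, 0, 0, 0, 0, -1], [-0.13, -0.09, 0, 0, 0, 0, -1]],
  ],
)

```text
time: 21.37
tool_pos: [0.5246, 0.1257, 0.1959]
tcp_rot: [-2.591, -1.771, 0.002]
wrist_force: [-1.7, 7.3, -1.4]
width: 0.199
grip_force: 39.3
```

Call:
jog_arm(
  increments=[
    [[-0.12, -0.1, 0, 0, 0, 0, -1], [-0.11, -0.11, 0, 0, 0, 0, -1], [-0.1, -0.12, 0.01, 0, 0, 0, -1], [-0.08, -0.13, 0, 0, 0, 0, -1], [-0.07, -0.14, 0.01, 0, 0, 0, -1]],
  ],
)

```text
time: 21.78
tool_pos: [0.5039, 0.1194, 0.1962]
tcp_rot: [-2.592, -1.772, -0.004]
wrist_force: [0.5, 8.6, -1.3]
width: 0.198
grip_force: 39.3
```

```bash
python3 chk.py
```

```text
w hub 2529 0.1153 cap 2183 0.1638
w old hub 1046 0.1232 cap 0 
scene hub 128 0.1157 cap 0 
scene old hub 141 0.1237 cap 0 
side hub 22 0.1145 cap 60 0.1612
side old hub 24 0.1225 cap 0 
t 21.93 pos [0.5033 0.1194 0.1961] yaw -21.3 shift [-0.11 -0.65 -0.1 ] turn [-0.02 -0.03 -0.01] F [-0.7  7.7 -0.4] w 0.198 gf 39.4
rows [[0.01, 0.15]]
r,theta now 0.0461 0.413
```

Call:
jog_arm(
  increments=[
    [[-0.04, -0.14, 0.02, 0, 0, 0, -1], [-0.03, -0.15, 0, 0, 0, 0, -1], [-0.02, -0.15, 0.01, 0, 0, 0, -1], [-0.01, -0.15, 0, 0, 0, 0, -1], [0.0, -0.15, 0, 0, 0, 0, -1]],
  ],
)

```text
time: 22.35
tool_pos: [0.4829, 0.1235, 0.1958]
tcp_rot: [2.592, 1.773, 0.004]
wrist_force: [3.8, 3.2, -0.3]
width: 0.199
grip_force: 39.5
```

Call:
jog_arm(
  increments=[
    [[0.02, -0.15, 0.02, 0, 0, 0, -1], [0.03, -0.15, 0, 0, 0, 0, -1], [0.05, -0.15, 0.01, 0, 0, 0, -1], [0.06, -0.14, 0, 0, 0, 0, -1], [0.08, -0.13, 0, 0, 0, 0, -1]],
  ],
)

```text
time: 22.77
tool_pos: [0.4647, 0.138, 0.1941]
tcp_rot: [2.592, 1.774, -0.0]
wrist_force: [3.4, 0.3, 1.1]
width: 0.196
grip_force: 39.6
```

```bash
python3 chk.py
```

```text
w hub 2507 0.1142 cap 2486 0.1626
w old hub 1046 0.1232 cap 0 
scene hub 125 0.1148 cap 0 
scene old hub 141 0.1237 cap 0 
side hub 22 0.1138 cap 68 0.1613
side old hub 24 0.1225 cap 0 
t 22.92 pos [0.4643 0.1384 0.1939] yaw -21.2 shift [-0.23  0.79 -0.17] turn [-0.01  0.   -0.  ] F [1.9 2.2 1.4] w 0.196 gf 39.4
rows [[0.01, 0.15]]
r,theta now 0.0459 -0.57
```

Call:
jog_arm(
  increments=[
    [[0.09, -0.12, 0.01, 0, 0, 0, -1], [0.1, -0.12, 0, 0, 0, 0, -1], [0.11, -0.1, 0.01, 0, 0, 0, -1], [0.12, -0.09, 0, 0, 0, 0, -1], [0.13, -0.08, 0.01, 0, 0, 0, -1]],
  ],
)

```text
time: 23.33
tool_pos: [0.4559, 0.1589, 0.1928]
tcp_rot: [2.593, 1.774, -0.003]
wrist_force: [1.4, -1.3, 0.4]
width: 0.199
grip_force: 39.6
```

Call:
jog_arm(
  increments=[
    [[0.14, -0.07, 0.01, 0, 0, 0, -1], [0.14, -0.05, 0, 0, 0, 0, -1], [0.15, -0.04, 0.01, 0, 0, 0, -1], [0.15, -0.02, 0, 0, 0, 0, -1], [0.15, -0.01, 0.01, 0, 0, 0, -1]],
  ],
)

```text
time: 23.75
tool_pos: [0.4582, 0.1817, 0.1917]
tcp_rot: [-2.592, -1.773, 0.004]
wrist_force: [-2.3, -1.2, 1.4]
width: 0.197
grip_force: 39.5
```

```bash
python3 chk.py
```

```text
w hub 1986 0.1133 cap 2655 0.1614
w old hub 1046 0.1232 cap 0 
scene hub 131 0.1138 cap 0 
scene old hub 141 0.1237 cap 0 
side hub 72 0.1132 cap 61 0.1564
side old hub 24 0.1225 cap 0 
t 23.9 pos [0.4585 0.1821 0.1917] yaw -21.2 shift [-1.51  1.5  -0.25] turn [-0.02 -0.   -0.01] F [-1.9  2.3 -0.9] w 0.197 gf 39.4
rows [[0.01, 0.15]]
r,theta now 0.0459 -1.572
```

Call:
jog_arm(
  increments=[
    [[0.15, 0.01, 0.01, 0, 0, 0, -1], [0.15, 0.02, 0, 0, 0, 0, -1], [0.15, 0.04, 0.01, 0, 0, 0, -1], [0.14, 0.05, 0, 0, 0, 0, -1], [0.14, 0.07, 0.01, 0, 0, 0, -1]],
  ],
)

```text
time: 24.32
tool_pos: [0.4714, 0.2005, 0.1908]
tcp_rot: [-2.591, -1.772, 0.003]
wrist_force: [-5.4, 2.8, 0.4]
width: 0.194
grip_force: 39.7
```

Call:
jog_arm(
  increments=[
    [[0.13, 0.08, 0.01, 0, 0, 0, -1], [0.12, 0.09, 0, 0, 0, 0, -1], [0.11, 0.1, 0.01, 0, 0, 0, -1], [0.1, 0.11, 0, 0, 0, 0, -1], [0.09, 0.12, 0.01, 0, 0, 0, -1]],
  ],
)

```text
time: 24.73
tool_pos: [0.4924, 0.211, 0.1903]
tcp_rot: [-2.591, -1.772, -0.001]
wrist_force: [-2.7, 3.7, -0.6]
width: 0.199
grip_force: 39.5
```

```bash
python3 chk.py; python3 -c "
from g import *
arc(-2.57,-3.57,10)"
```

```text
w hub 0  cap 2538 0.1606
w old hub 1046 0.1232 cap 0 
scene hub 123 0.1127 cap 0 
scene old hub 141 0.1237 cap 0 
side hub 68 0.1121 cap 59 0.1596
side old hub 24 0.1225 cap 0 
t 24.88 pos [0.4933 0.2109 0.1907] yaw -21.3 shift [-2.83  0.77 -0.29] turn [ 0.01 -0.03 -0.01] F [ 0.2  6.4 -2.2] w 0.195 gf 39.5
rows [[0.01, 0.15]]
r,theta now 0.0461 -2.597
rows [[0.08, 0.13], [0.06, 0.14], [0.05, 0.15], [0.03, 0.15], [0.02, 0.15], [0.0, 0.15], [-0.01, 0.15], [-0.03, 0.15], [-0.04, 0.15], [-0.06, 0.14]]
r,theta now 0.0461 -2.597
```

Call:
jog_arm(
  increments=[
    [[0.09, 0.13, 0.01, 0, 0, 0, -1], [0.06, 0.14, 0, 0, 0, 0, -1], [0.05, 0.15, 0.01, 0, 0, 0, -1], [0.03, 0.15, 0, 0, 0, 0, -1], [0.02, 0.15, 0.01, 0, 0, 0, -1]],
  ],
)

```text
time: 25.3
tool_pos: [0.5162, 0.2094, 0.19]
tcp_rot: [-2.593, -1.774, -0.004]
wrist_force: [-1.5, 4.6, -0.2]
width: 0.199
grip_force: 39.7
```

Call:
jog_arm(
  increments=[
    [[0.0, 0.15, 0.01, 0, 0, 0, -1], [-0.01, 0.15, 0, 0, 0, 0, -1], [-0.03, 0.15, 0.01, 0, 0, 0, -1], [-0.04, 0.15, 0, 0, 0, 0, -1], [-0.04, 0.12, 0, 0, 0, 0, -1]],
  ],
)

```text
time: 25.72
tool_pos: [0.535, 0.1972, 0.1893]
tcp_rot: [2.592, 1.773, 0.002]
wrist_force: [1.0, 3.1, 0.8]
width: 0.195
grip_force: 39.6
```

Call:
jog_arm(
  increments=[
    [[0, 0, 0, 0, 0, 0, -1], [0, 0, 0, 0, 0, 0, -1], [0, 0, 0, 0, 0, 0, -1], [0, 0, 0, 0, 0, 0, -1], [0, 0, 0, 0, 0, 0, -1]],
  ],
)

```text
time: 26.13
tool_pos: [0.5346, 0.1975, 0.1893]
tcp_rot: [2.592, 1.774, 0.002]
wrist_force: [5.3, 0.8, 0.8]
width: 0.198
grip_force: 39.7
```

```bash
python3 chk.py; python3 - <<'E'
from h import *
im,d=viewer.read_camera("scene");P=cloud(cam("scene"),d)
m=(P[...,2]>.06)&(P[...,2]<.075)&(np.hypot(P[...,0]-.5424,P[...,1]+.174)<.05);print('spool',P[m].mean(0).round(3))
cv2.imwrite("pics/s9.png",im)
E
```

```text
w hub 75 0.1112 cap 2232 0.1598
w old hub 1046 0.1232 cap 0 
scene hub 124 0.1119 cap 0 
scene old hub 141 0.1237 cap 0 
side hub 70 0.1107 cap 47 0.1576
side old hub 24 0.1225 cap 0 
t 26.28 pos [0.5345 0.1977 0.1893] yaw -21.2 shift [-2.91 -0.67 -0.32] turn [ 0.01 -0.01 -0.  ] F [4.  1.1 1. ] w 0.194 gf 39.7
rows [[0.01, 0.15]]
r,theta now 0.0462 2.71
spool [ 0.546 -0.174  0.068]
```

View pics/s9.png

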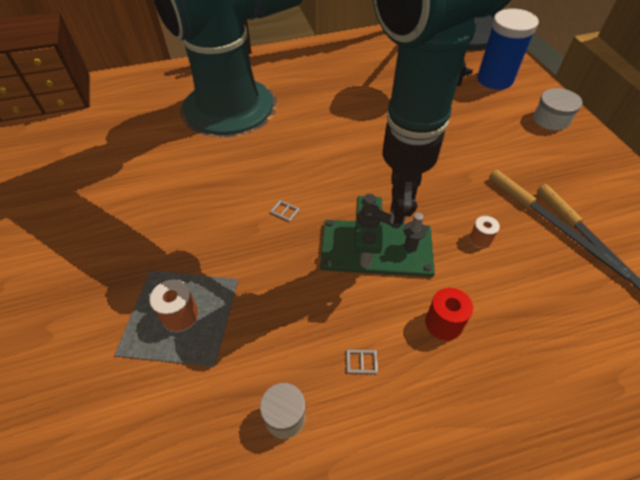

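The picture shows the spool upright on the mat at (175,305), the crank held at (400,215) and the bystanders untouched. θ≈−3.57 and lift≈−0.012, so I hand in.

```bash
python3 -c "
from workcell import bot
print(bot.finish_job())"
```

```text
the job is handed in; nothing more can be done
None
```

The job is handed in: the spool stands upright on the mat, the screw dropped into its thread start (about 6 mm) and was turned about one turn forward (screw angle about -3.57, lift about -12 mm), and the gripper still holds the handle, at about 26 s on the robot's clock.

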